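Take the tube carousel back one place

ROBOT

A 6-joint arm with a two-finger parallel gripper is mounted at the origin on the work surface. World frame = base frame: x ahead of the robot, y to its left, z up, the work surface at z = 0. Lengths are in mm, angles in rad, forces in N, time in s.
With the tool pointing down it reaches from about 200 to 875 mm from the base axis. Payload 3.4 kg.
Tool frame: the origin (TCP) lies on the front face of the gripper's body, between the roots of the fingers; the fingertips stand 97 mm ahead of it and the grasp point (between the pads) lies 78 mm ahead of it; z points along the fingers, y is the line along which they close (so a half turn about z gives the same grasp; the last joint's range is limited). The gripper opens to 94 mm and grips with 3 to 60 N. Pads are 16 mm wide; open, the fingers measure 119 mm over their backs; the gripper's body (75 mm by 177 mm) begins 78 mm behind the grasp point.
Start: joints at [-1.309, 0.276, 1.505, -0, 1.361, -0.121], TCP at [214.773, -533.411, 302.693] pointing down, gripper open.
Joint ranges: [-2.89, 2.89], [-0.75, 2.08], [0.22, 2.7], [-1.18, 4.32], [0.11, 2.71], [-2.7, 2.7]. Speed limits (rad/s): [2.57, 2.57, 3.14, 3.14, 3.14, 3.14].

INTERFACE

Orientations are given as a unit quaternion [x, y, z, w].
In Python, from rig import ctrl, optics gives the robot as it stands.
- The arm moves only by the tool jog_arm, never from a script. Its argument "moves" is text: rows parted by semicolons, each of 4 numbers parted by spaces: the shift along the world's x, y, z in mm, then the turn about the world's z in degrees. A call has 1 to 20 rows; each row is the pose to reach, as a shift and turn from the pose commanded when the call began; what a row does not reach only later rows make up. A row lasts 1/12 s, in which the tool goes at most 41.7 mm and 7.16 degrees, less where a joint would pass 70% of its speed; a pose out of reach is approached as far as the arm can. A call with a gripper value outside its range is refused whole. "claw" is the opening in per cent of the stroke, from 0 (shut) to 100 (fully open), set as the call begins (left out, the last holds). The fingers move at their own pace and stop on an object; "newtons" is the grip in N (left out, the last holds). Time passes only in rows, so rows that repeat a pose let the fingers close. It gives the time, the measured TCP pose, the force, the opening and the grip force at its end, in the units of the state.
- ctrl.get_state(): the state, without advancing time (a new reading comes with each control period).
- optics.get_image(name): name is "side" or "top"; returns (picture, depth): 420x560x3 uint8, red, green, blue; 420x560 float32, mm along the optical axis (not along the pixel's ray), 0 where there is no reading.
- optics.camera_model(name): a dict with "fx", "fy", "cx", "cy" (pixels), "rvec" (rotation vector, rad) and "tvec" (3), from world to camera coordinates, as OpenCV has them. Camera axes: x right, y down, z forward; pixel columns grow to the right and rows downward; lengths in mm; the calibration is good to about 2 mm. A picture is of the moment at which its call begins. camera_model takes no time and is no camera call.
- ctrl.hand_in(): hands the job in; it is judged then, once.
The state is a dict: "time_s": time; "qpos": joint angles; "qvel": joint speeds; "tau": joint torques, N m; "ee_pos": TCP position; "orientation": TCP orientation; "wrist_force": force on the tool from outside, world axes, zero at the start; "moment": the same for the moment, N m; "width": opening from 0.0 (shut) to 1.0 (fully open); "grip_force": force on a finger pad.
Only numpy, scipy, OpenCV 4.12 (cv2) and the standard library are available. Lean on these libraries where they do the work, as an engineer would, in place of code of your own. Each camera call takes 0.05 s, during which the arm holds its last target. There are 200 camera calls.

TASK

The tube carousel has been indexed one place too far. With a fingertip, lift the pawl out of its notch by pushing its thumb tab back until the pawl stays up, push the wheel backward (clockwise seen from above) by one notch by a post, and then push the pawl over again so that it drops fully home in that notch. Leave the vials, tubes and other things around it where they stand.

Things in the scene. Friction and masses are not known exactly. Their poses are not given: they have to be found in the camera images.
- carousel: Fixed base plate of the tube carousel, 300 (x) x 320 (y) x 10 mm thick. Origin on the wheel's vertical axis at bench level, z up. The pawl's bracket stands on the plate's +y side, two cheeks up to 53 mm above the bench.
- wheel_top (a point): On the wheel's axis, 24 mm above the bench, level with the top of its disc (222 mm across). Round the rim, at radius 90 to 110 mm, stand twelve ratchet teeth, tops 36 mm above the bench; at radius 50 mm twelve sunk tubes, caps up to 34 mm; in the middle a hub 40 mm wide, up to 44 mm.
- wheel (a joint): Wheel angle, rad, about 0 at the start, growing anticlockwise from above (forward). Backward = clockwise = falling. Notches are 0.524 apart (12 in all); the pawl drops in only within about 0.07 of a notch. Pawl down, the wheel cannot go back (forward, tooth ramps lift the pawl). Pawl up, 1 to 2 N at a post turns it and it stays where it is left.
- post0 (a point): Centre of the top of finger post 0: one of four identical upright steel posts on the wheel, 14 mm thick, 75 mm from its axis, 90 degrees apart; top 74 mm above the bench, 50 mm above the disc. Turns with the wheel.
- post1 (a point): Centre of the top of finger post 1: one of four identical upright steel posts on the wheel, 14 mm thick, 75 mm from its axis, 90 degrees apart; top 74 mm above the bench, 50 mm above the disc. Turns with the wheel.
- post2 (a point): Centre of the top of finger post 2: one of four identical upright steel posts on the wheel, 14 mm thick, 75 mm from its axis, 90 degrees apart; top 74 mm above the bench, 50 mm above the disc. Turns with the wheel.
- post3 (a point): Centre of the top of finger post 3: one of four identical upright steel posts on the wheel, 14 mm thick, 75 mm from its axis, 90 degrees apart; top 74 mm above the bench, 50 mm above the disc. Turns with the wheel.
- pawl (a joint): Pawl angle about its level hinge, rad: 0 = down, fully home in a notch; about 0.3 to 0.5 = nose lying on a tooth; 1.35 = tipped right back on its stop, clear of the wheel. It moves by its own weight: left below about 0.6 it drops to the wheel, above about 1.0 it falls back on its stop and stays up. Under 2 N moves it.
- pawl_hinge (a point): Middle of the pawl's hinge, fixed on the base: 128 mm from the wheel's axis towards base +y, 44 mm above the bench; the hinge lies along base x. The pawl is a rigid steel L: an arm and a thumb tab at a right angle. A fingertip that comes down above the arm, on the wheel's side of the tab, can push either.
- tab_tip (a point): Free end of the pawl's thumb tab: a plate 42 mm long from the hinge, 20 mm wide, 6 mm thick. With the pawl home it stands straight up (end 86 mm above the bench). Pushed outward, away from the wheel (base +y), it lifts the nose; tipped right back it lies nearly level, pointing outward.
- nose (a point): Underside of the pawl's nose, at the end of its arm (39 mm long from the hinge, 14 mm wide, 8 mm thick); the nose reaches 19 mm below the arm's middle line. Home, the arm is level and points at the wheel's axis; tipped back it stands nearly upright, and pushing its outer side towards the axis (base -y) brings it down.
- tube_a: capped sample tube, 35 mm wide, 113 mm tall, standing on the bench beside the carousel. Origin at the middle of its underside. To be left alone.
- tube_b: second such tube, 35 mm wide, 113 mm tall, beside the first. Origin at the middle of its underside. To be left alone.
- vial: small amber vial, 26 mm wide, 46 mm tall, standing on a corner of the base plate. Origin at the middle of its underside. To be left alone.
- cap: blue screw cap, 34 mm wide, 14 mm tall, lying on another corner of the base plate. Origin at the middle of its underside. To be left alone.
- beaker: glass beaker, 70 mm wide, 90 mm tall, on the bench. Origin at the middle of its underside. To be left alone.
- reagent: amber jar, 60 mm wide, 130 mm tall, on the bench. Origin at the middle of its underside. To be left alone.
- tip_box: yellow box, 85 x 120 x 60 mm tall, on the bench. Origin at the middle of its underside. To be left alone.

How it is judged:
By the outcome, as a careful person would: the job done as asked, in the order asked, and still so for the second after the job is handed in, with the robot touching nothing.
It also fails if it takes over 51 s, if anything falls off the work surface, if the arm or the gripper's body presses on something with over 40 N, if the wrist force passes 120 N, or if a joint passes its speed limit or range.

## Working session

There is one attempt and no reset: what is moved stays moved. The work goes in short steps, Python scripts to look and compute and a tool call to move; the robot and the scene stay as the last step left them, time stands still between calls to the robot, and variables do not carry over. Pictures are saved under pics/ and viewed, at most 10 in all, crops included, and the job is handed in when it is done.

Besides the shell and the picture viewer there is one more tool, called after ">>>" by a JSON object that holds its "method" and its "body", one argument or row to a line. jog_arm: Moves the arm, as the interface text tells. Its arguments: {"type":"object","properties":{"moves":{"type":"string"},"claw":{"type":"number"},"newtons":{"type":"number"}},"required":["moves"]}

```bash
mkdir -p pics; cat > h.py <<'E'
import numpy as np, cv2
from rig import ctrl, optics
def cam(n):
    m=optics.camera_model(n); R=cv2.Rodrigues(np.array(m["rvec"],float))[0]; return m,R,np.array(m["tvec"],float).ravel()
def cloud(n,d):
    m,R,t=cam(n); v,u=np.mgrid[:420,:560]
    P=np.stack([(u-m["cx"])/m["fx"]*d,(v-m["cy"])/m["fy"]*d,d],-1)
    return (P-t)@R   # R^T(P-t)
def plane(n,u,v,z):
    m,R,t=cam(n); r=R.T@np.array([(u-m["cx"])/m["fx"],(v-m["cy"])/m["fy"],1]); c=-R.T@t
    return c+r*(z-c[2])/r[2]
E
python3 - <<'E'
from h import *
for n in("side","top"):
    im,d=optics.get_image(n); np.savez(f"{n}0.npz",im=im,d=d)
    cv2.imwrite(f"pics/{n}0.png",im[:,:,::-1]); m,R,t=cam(n); print(n,m["fx"],(-R.T@t).round(),R[2].round(2), (d==0).mean())
s=ctrl.get_state(); print(s["time_s"],s["ee_pos"],s["orientation"],s["wrist_force"])
E
```

```text
side 459.26687449905575 [115. 985. 795.] [ 0.35 -0.76 -0.55] 0.004136904761904762
top 395.5975828708845 [ 495.  -38. 1106.] [ 0.05  0.   -1.  ] 0.003966836734693877
0.1 [ 214.68733464 -533.04710322  301.90961595] [ 9.81737809e-01  1.90237312e-01 -5.24507120e-05 -7.97988908e-04] [-0.2474149   0.40795133 -0.18123446]
```

View pics/top0.png

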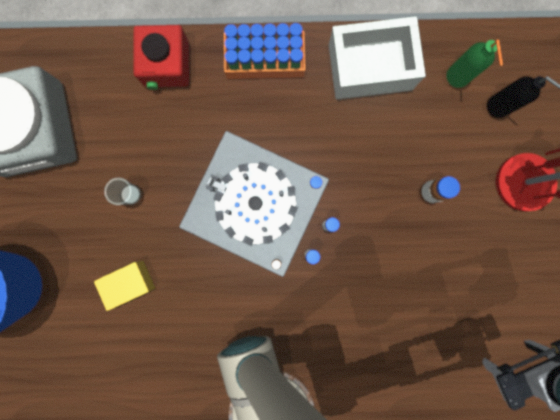

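View pics/side0.png

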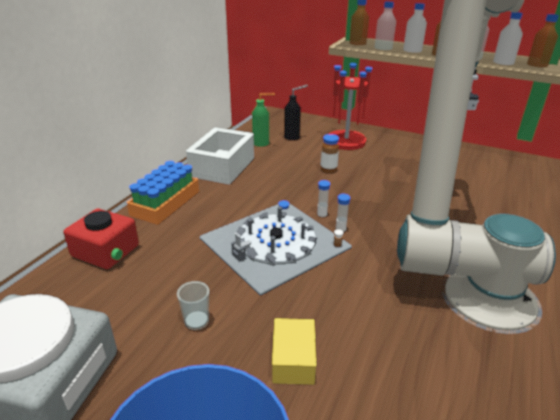

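The top view shows the wheel hub at about (255,203), the pawl bracket at (215,183), the vial at (277,264), the cap at (316,182), and the tubes at (331,225) and (312,257). Next I'll measure the plate, hub, posts and pawl.

```bash
python3 - <<'E'
from h import *
T=np.load("top0.npz");S=np.load("side0.npz")
P=cloud("top",T["d"]);im=T["im"].astype(int)
c0=plane("top",255,203,44);print("hub guess",c0.round(1))
r=np.hypot(P[...,0]-c0[0],P[...,1]-c0[1])
# plate: z 5..15, grey
g=(abs(P[...,2]-10)<6)&(np.ptp(im,axis=2)<30)&(im.mean(2)>90)&(r<240)
g=cv2.morphologyEx(g.astype(np.uint8),cv2.MORPH_OPEN,np.ones((3,3)))
cs,_=cv2.findContours(g,cv2.RETR_EXTERNAL,cv2.CHAIN_APPROX_NONE);c=max(cs,key=cv2.contourArea)[:,0]
W=np.array([plane("top",u,v,10)[:2] for u,v in c],np.float32)
rect=cv2.minAreaRect(W);print("plate",rect)
z=P[...,2];print("plate z",np.median(z[g>0]))
def blobs(m,Pc,name):
    n,l,st,ce=cv2.connectedComponentsWithStats(m.astype(np.uint8))
    for i in range(1,n):
        q=Pc[l==i]; print(name,st[i,4],ce[i].round(1),q.mean(0).round(1),q[:,2].max().round(1))
blobs((z>50)&(z<120)&(r<115),P,"topHi")
blobs((z>37)&(z<50)&(r<35),P,"hub")
blobs((z>40)&(z<140)&(r>=115)&(r<230),P,"outside")
# white disc ellipse
w=(im.min(2)>170)&(r<125)
cs,_=cv2.findContours(w.astype(np.uint8),cv2.RETR_EXTERNAL,cv2.CHAIN_APPROX_NONE);e=cv2.fitEllipse(cv2.convexHull(np.vstack(cs)));print("disc",e,plane("top",*e[0],24).round(1))
Q=cloud("side",S["d"]);rs=np.hypot(Q[...,0]-c0[0],Q[...,1]-c0[1])
blobs((Q[...,2]>48)&(Q[...,2]<130)&(rs<220),Q,"sideHi")
a=cv2.resize(T["im"][120:285,165:350,::-1],None,fx=4,fy=3.6,interpolation=cv2.INTER_CUBIC)[:600,:800]
b=cv2.resize(S["im"][170:290,195:355,::-1],None,fx=5,fy=5,interpolation=cv2.INTER_CUBIC)
cv2.imwrite("pics/a.png",a);cv2.imwrite("pics/b.png",b)
E
```

```text
hub guess [574.   32.6  44. ]
plate ((576.9808349609375, 38.25640869140625), (319.0, 298.995361328125), 63.542057037353516)
plate z 9.60805613808215
topHi 28 [244.5 175.5] [645.2  57.3  70.3] 75.4
topHi 1 [219. 183.] [629.1 127.7  51.5] 51.5
topHi 1 [223. 185.] [623.5 117.1  51.5] 51.5
topHi 1 [217. 186.] [621.3 133.3  50.5] 50.5
topHi 2 [220.5 187.5] [616.9 123.8  51.5] 52.2
topHi 1 [218. 188.] [615.8 130.6  50.8] 50.8
topHi 25 [281.  192.6] [598.  -37.8  71.7] 78.0
topHi 28 [227.4 211.6] [550.8 103.6  70.3] 76.7
topHi 25 [263.4 229. ] [503.6   9.9  70.9] 76.2
hub 168 [254.6 202.7] [574.9  33.7  43.5] 49.1
outside 125 [211.7 182.3] [630.6 146.   58. ] 88.3
outside 165 [331.3 224.5] [ 511.1 -162.9  109.3] 118.8
outside 158 [312.4 256.5] [ 432.  -113.2  111.6] 117.4
outside 69 [276. 264.] [410.5 -21.   53. ] 63.3
disc ((6101.90234375, 2334.65771484375), (1306.5201416015625, 13011.6552734375), 110.40515899658203) [ -4057.7 -11921.5     24. ]
sideHi 215 [323.4 191.3] [ 506.9 -154.2   88.5] 115.6
sideHi 242 [342.9 205.4] [ 427.5 -103.7   88.8] 116.4
sideHi 36 [279.5 210.5] [595.5 -32.1  64.5] 75.8
sideHi 48 [249.9 223.5] [642.2  62.1  62.3] 75.5
sideHi 46 [302.9 227.3] [500.7  15.2  63.9] 75.6
sideHi 46 [338.3 232.9] [407.7 -16.2  54.5] 59.7
sideHi 117 [238.1 242. ] [628.4 152.2  63. ] 87.1
sideHi 50 [272.  241.1] [549.  110.4  64.1] 75.4
sideHi 7 [247.1 241.3] [617.8 122.9  49.1] 50.0
sideHi 1 [244. 242.] [624.5 128.3  48.1] 48.1
sideHi 1 [243. 250.] [609.8 159.9  48. ] 48.0
```

View pics/a.png

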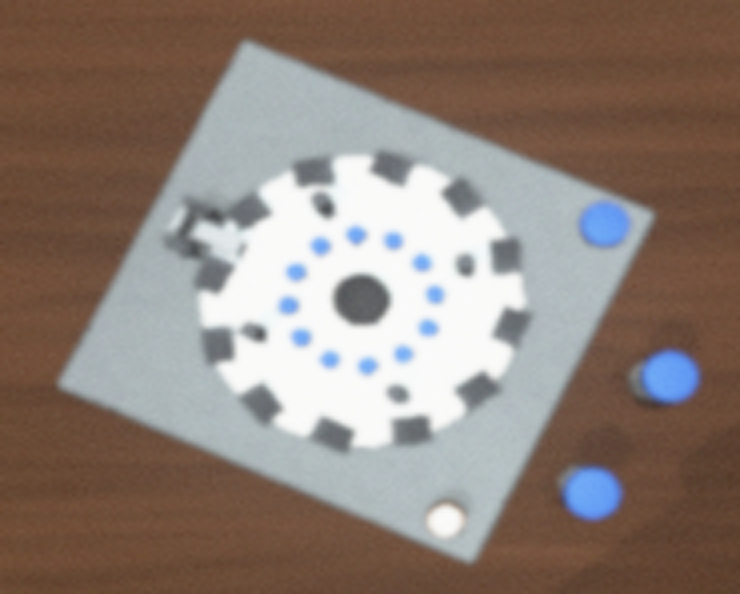

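View pics/b.png

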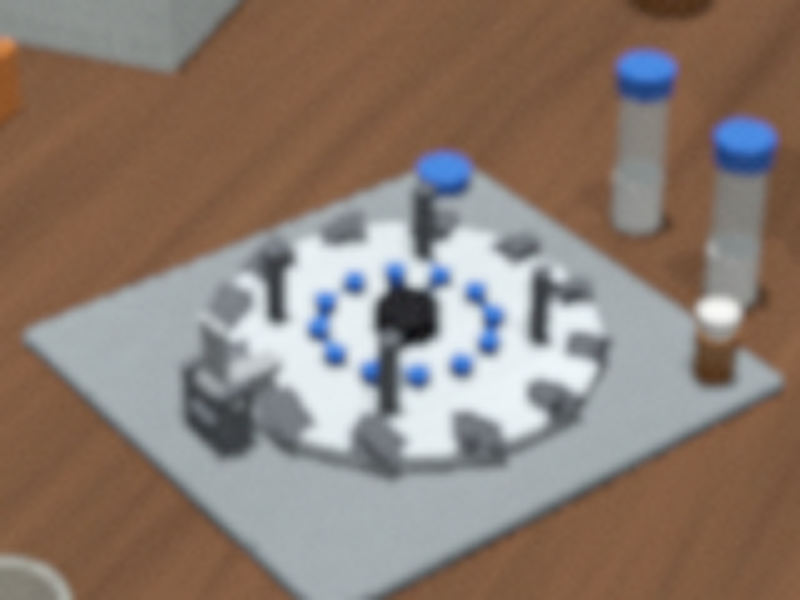

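The plate's +y axis points to world 63.5°, the wheel axis is at about (575, 34), and the hinge is at about (632, 148.6). The posts sit at 18.5° + 90k, about 75 mm from the axis, which matches the spec. I'll go above the arm on the wheel's side of the tab.

>>> {"method": "jog_arm", "body": {
  "moves": "409 665 0 41.6;409 665 0 41.6;409 665 0 41.6;409 665 0 41.6;409 665 0 41.6;409 665 0 41.6;409 665 0 41.6;409 665 0 41.6;409 665 0 41.6;409 665 0 41.6;409 665 0 41.6;409 665 0 41.6;409 665 0 41.6;409 665 0 41.6;409 665 0 41.6;409 665 0 41.6;409 665 0 41.6;409 665 0 41.6;409 665 0 41.6;409 665 0 41.6",
  "claw": 0,
  "newtons": 20
}}

```text
time_s: 1.77
ee_pos: [626.2, 136.8, 301.2]
orientation: [0.849, 0.528, 0.001, -0.001]
wrist_force: [0.8, -0.0, 0.5]
width: 0.007
grip_force: 0.0
```

>>> {"method": "jog_arm", "body": {
  "moves": "0 0 -40 0;0 0 -80 0;0 0 -110 0;0 0 -130 0;0 0 -130 0;0 0 -130 0"
}}

```text
time_s: 2.27
ee_pos: [623.0, 131.0, 171.6]
orientation: [0.85, 0.526, -0.001, -0.001]
wrist_force: [-1.0, -0.3, 0.1]
width: 0.008
grip_force: 0.0
```

```bash
python3 - <<'E'
from h import *
S,d=optics.get_image("side"); m,R,t=cam("side")
a=cv2.resize(S[120:290,170:350,::-1],None,fx=4,fy=3.5,interpolation=cv2.INTER_CUBIC);cv2.imwrite("pics/c.png",a)
s=ctrl.get_state();print(s["time_s"],s["ee_pos"].round(1),s["orientation"].round(3),s["wrist_force"].round(1),s["width"])
E
```

```text
2.3167 [624.1 131.2 173.3] [0.85  0.526 0.    0.   ] [0.9 0.4 0.3] 0.004576476296055502
```

View pics/c.png

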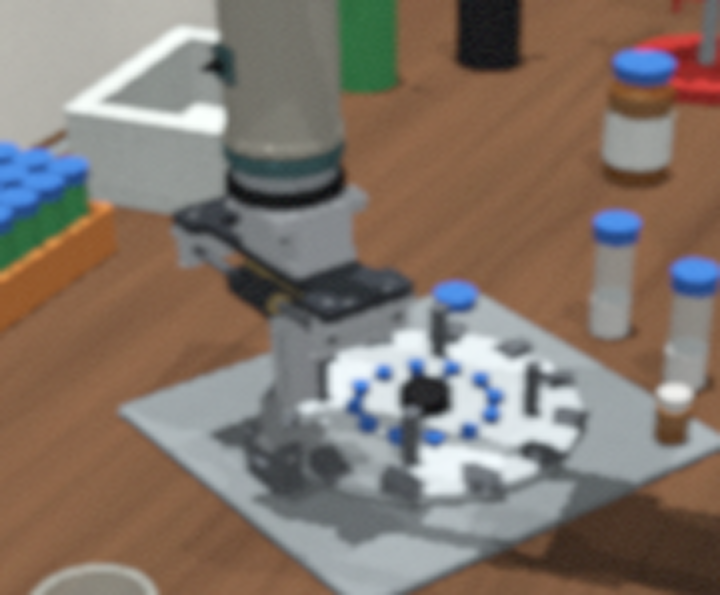

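The closed fingers (crop about (290,400)) are on the wheel's side of the tab (about (275,430)), above the arm. I'll go down a little and push outward.

>>> {"method": "jog_arm", "body": {
  "moves": "0 0 -8 0;0 0 -14 0;0 0 -14 0;2 4 -14 0;4 8 -14 0;6 12 -14 0;8 16 -14 0;10 20 -14 0;12 24 -14 0;14 28 -14 0;16 32 -14 0;18 36 -14 0;19 38 -14 0;19 38 -14 0;19 38 -14 0"
}}

```text
time_s: 3.57
ee_pos: [642.8, 169.7, 158.6]
orientation: [0.85, 0.527, -0.0, 0.0]
wrist_force: [-0.1, 0.4, 0.3]
width: 0.007
grip_force: 0.0
```

```bash
python3 - <<'E'
from h import *
S,d=optics.get_image("side"); m,R,t=cam("side")
a=cv2.resize(S[180:280,190:310,::-1],None,fx=5,fy=5,interpolation=cv2.INTER_CUBIC);cv2.imwrite("pics/d.png",a)
s=ctrl.get_state();print(s["time_s"],s["ee_pos"].round(1),s["wrist_force"].round(1))
E
```

```text
3.6167 [642.7 169.5 158.6] [-0.1 -0.   0.4]
```

View pics/d.png

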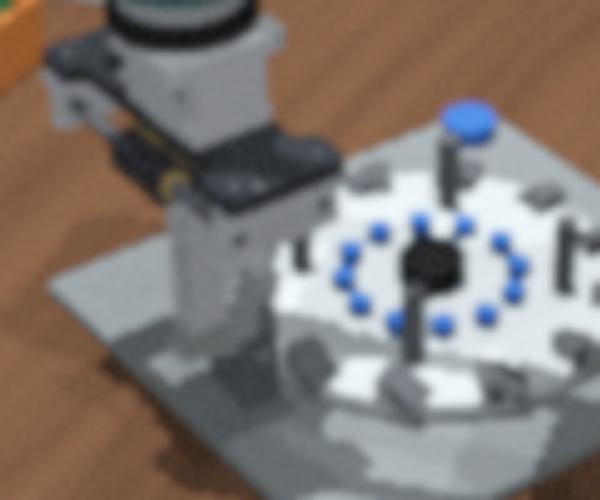

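The force is about 0 and the tab lies back, seen as the light patch at (185,365). I'll lift clear, go to the start of the push at the post, and check the pawl on the way.

>>> {"method": "jog_arm", "body": {
  "moves": "0 0 30 0;0 0 60 0;-15 -20 90 5;-35 -50 90 12;-55 -80 90 18;-80 -110 90 24;-100 -140 90 30;-125 -170 90 30;-135 -185 90 30;-135 -185 90 30;-135 -185 90 30;-135 -185 90 30"
}}

```text
time_s: 4.62
ee_pos: [508.5, -15.1, 249.0]
orientation: [0.685, 0.728, 0.001, 0.0]
wrist_force: [0.4, -0.1, -0.2]
width: 0.003
grip_force: 0.0
```

```bash
cat > chk.py <<'E'
from h import *
c=np.array([574.5,33.5]);o=np.array([.4456,.895]);b=np.array([.895,-.4456])
for n in("top","side"):
    im,d=optics.get_image(n);P=cloud(n,d);rel=P[...,:2]-c;y=rel@o;x=rel@b;z=P[...,2]
    m=(abs(x)<14)&(y>82)&(y<185)&(z>57)&(z<100)
    print(n,"pawl pts >57:",m.sum(),"y range",np.percentile(y[m],[5,50,95]).round(1) if m.any() else "", "zmax",z[m].max().round(1) if m.any() else "")
    r=np.hypot(*rel.transpose(2,0,1));k=(z>55)&(z<79)&(r>55)&(r<95)&~((abs(x)<25)&(y>75))
    N,l,st,ce=cv2.connectedComponentsWithStats(k.astype(np.uint8))
    for i in range(1,N):
        if st[i,4]>9:
            q=P[l==i][:,:2].mean(0); g=q-c
            print("  post",st[i,4],q.round(1),np.degrees(np.arctan2(g[1],g[0])).round(1),np.hypot(*g).round(1))
s=ctrl.get_state();print(s["time_s"],s["ee_pos"].round(1),s["orientation"].round(3),s["wrist_force"].round(1))
E
python3 chk.py
```

```text
top pawl pts >57: 44 y range [105.3 116.9 162.7] zmax 84.3
  post 28 [645.1  57.2] 18.6 74.5
side pawl pts >57: 77 y range [108.6 123.3 130.1] zmax 85.3
  post 29 [595.6 -32.2] -72.2 69.0
  post 35 [641.8  62.6] 23.4 73.4
  post 35 [501.   15.5] -166.2 75.7
  post 39 [549.5 109.6] 108.2 80.1
4.7167 [508.7 -14.6 248.7] [0.685 0.729 0.    0.   ] [0.1 0.3 0.2]
```

The pawl is up: it has points at y = 105–123 and z up to 85 mm, which is the upright arm and nose. Next I'll descend beside the post and push it clockwise.

>>> {"method": "jog_arm", "body": {
  "moves": "0 0 -40 0;0 0 -80 0;0 0 -102 0;0 0 -102 0;-1 4 -102 0;-2 8 -102 0;-3 12 -102 0;-4 16 -102 0;-5 20 -102 0;-6 24 -102 0;-6 28 -102 0;-6 32 -102 0;-6 35 -102 0;-6 38 -102 0;-6 41 -102 0;-6 43 -102 0;-6 45 -102 0;-6 46 -102 0;-6 46 -102 0;-6 46 -102 0"
}}

```text
time_s: 6.38
ee_pos: [501.7, 30.8, 146.6]
orientation: [0.685, 0.729, 0.0, -0.0]
wrist_force: [-0.7, 0.1, -0.7]
width: 0.005
grip_force: 0.0
```

```bash
python3 chk.py
```

```text
top pawl pts >57: 45 y range [105.4 117.3 163.7] zmax 84.3
  post 27 [647.3  19.2] -11.1 74.2
  post 21 [587.9 104.8] 79.4 72.5
  post 20 [560.1 -39.7] -101.2 74.6
side pawl pts >57: 77 y range [107.5 124.1 130.6] zmax 84.4
  post 33 [557.5 -35.3] -103.9 70.9
  post 33 [645.8  24.3] -7.4 71.9
  post 86 [496.8  45.3] 171.3 78.6
  post 23 [584.7 111.3] 82.5 78.5
6.4833 [501.6  30.7 146.6] [ 0.685  0.728  0.    -0.   ] [0.4 0.4 0.4]
```

The posts turned 29.5° against a target of 30°, which is inside the 4° window. I'll back off, rise, and go outside the upright pawl arm.

>>> {"method": "jog_arm", "body": {
  "moves": "0 -5 0 0;0 -12 0 0;0 -12 35 0;0 -12 75 0;10 0 100 -5;35 25 100 -10;60 50 100 -15;85 75 100 -20;110 100 100 -25;130 125 100 -30;137 131 100 -30;137 131 100 -30;137 131 100 -30;137 131 100 -30;137 131 70 -30;137 131 40 -30;137 131 30 -30;137 131 30 -30;137 131 30 -30"
}}

```text
time_s: 8.07
ee_pos: [638.5, 160.7, 177.2]
orientation: [0.85, 0.526, -0.0, 0.0]
wrist_force: [0.3, 0.3, -0.2]
width: 0.004
grip_force: 0.0
```

```bash
python3 chk.py; python3 - <<'E'
from h import *
S,d=optics.get_image("side")
cv2.imwrite("pics/e.png",cv2.resize(S[180:280,190:310,::-1],None,fx=5,fy=5,interpolation=cv2.INTER_CUBIC))
E
```

```text
top pawl pts >57: 42 y range [105.4 117.2 132.2] zmax 96.9
  post 25 [647.7  19.2] -11.1 74.6
  post 18 [588.1 105. ] 79.3 72.8
  post 21 [559.9 -39.8] -101.2 74.7
  post 21 [501.6  47.4] 169.2 74.2
side pawl pts >57: 117 y range [109.4 126.8 154.2] zmax 99.8
  post 33 [557.9 -35.5] -103.6 71.0
  post 39 [499.1  53.3] 165.3 78.0
  post 23 [585.1 110.8] 82.2 78.0
8.1667 [639.6 161.3 178.7] [0.85  0.526 0.001 0.001] [0.6 0.9 0.8]
```

View pics/e.png

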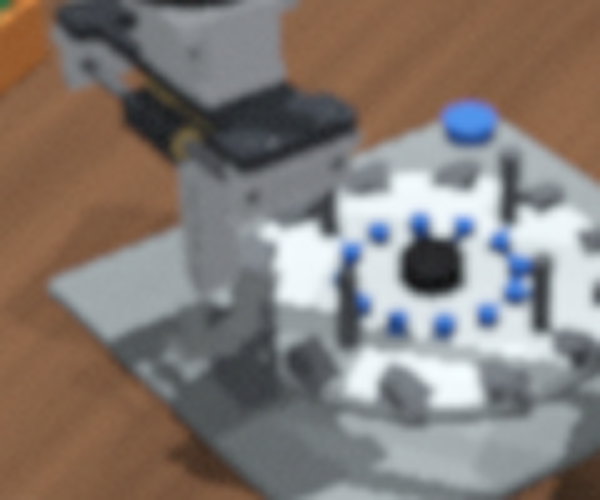

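The fingers stand outside the upright pawl arm (about (255,240)), above the level tab (about (180,360)). I'll go down and push inward.

>>> {"method": "jog_arm", "body": {
  "moves": "0 0 -10 0;0 0 -17 0;0 0 -17 0;-2 -4 -17 0;-4 -8 -17 0;-6 -12 -17 0;-8 -16 -17 0;-10 -20 -17 0;-12 -24 -17 0;-14 -28 -17 0;-15 -30 -17 0;-16 -32 -17 0;-17 -33 -17 0;-17 -33 -17 0;-17 -33 -17 0"
}}

```text
time_s: 9.47
ee_pos: [621.8, 128.6, 159.7]
orientation: [0.85, 0.526, 0.0, 0.0]
wrist_force: [0.6, -0.2, 0.5]
width: 0.003
grip_force: 0.0
```

>>> {"method": "jog_arm", "body": {
  "moves": "0 0 20 0;0 0 50 0;0 0 90 0;-20 -40 120 0;-50 -80 140 0;-80 -120 140 0;-110 -160 140 0;-140 -200 140 0;-170 -230 140 0;-200 -260 140 0;-200 -260 140 0;-200 -260 140 0;-200 -260 140 0"
}}

```text
time_s: 10.55
ee_pos: [420.4, -132.8, 300.1]
orientation: [0.851, 0.525, 0.0, 0.0]
wrist_force: [-0.4, 0.3, 0.0]
width: 0.005
grip_force: 0.0
```

```bash
python3 chk.py; python3 - <<'E'
from h import *
S,d=optics.get_image("side")
cv2.imwrite("pics/f.png",cv2.resize(S[170:290,195:355,::-1],None,fx=5,fy=5,interpolation=cv2.INTER_CUBIC))
E
```

```text
top pawl pts >57: 37 y range [125.5 126.  130.7] zmax 90.2
  post 26 [647.5  19.3] -11.0 74.4
  post 20 [588.3 104.9] 79.1 72.7
  post 20 [559.8 -39.9] -101.3 74.9
  post 21 [501.6  47.4] 169.2 74.2
side pawl pts >57: 60 y range [127.4 131.1 133.1] zmax 87.9
  post 33 [557.7 -35.6] -103.7 71.1
  post 35 [646.4  23.8] -7.7 72.5
  post 39 [499.4  52.5] 165.8 77.5
  post 24 [584.9 111.5] 82.4 78.7
10.65 [ 422.4 -131.2  300. ] [0.85  0.526 0.001 0.   ] [-0.1  0.9  0. ]
```

View pics/f.png

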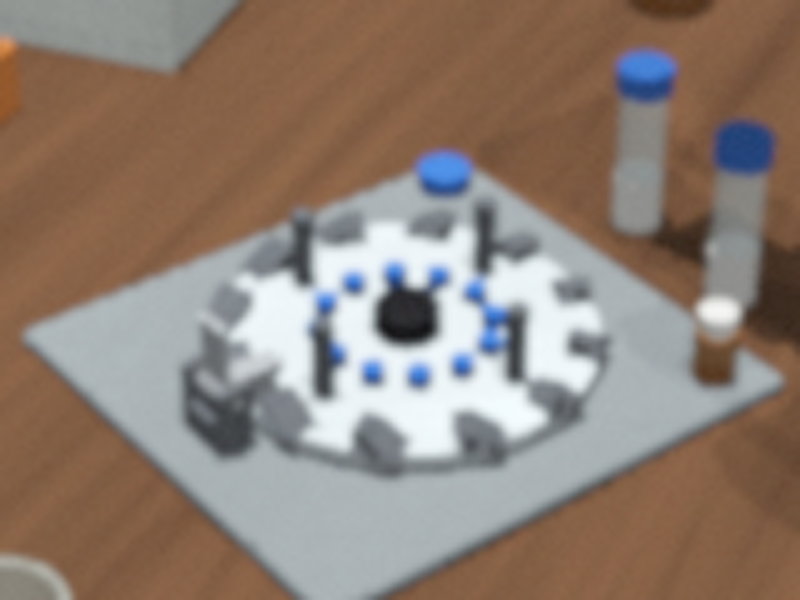

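The pawl sits as it did in the first crop: tab upright at (215,345), nose in the gap at (265,370), wheel turned one notch, and nothing else moved. One numeric comparison with the starting picture, then hand in if it matches.

```bash
python3 - <<'E'
from h import *
c=np.array([574.5,33.5]);o=np.array([.4456,.895]);b=np.array([.895,-.4456]);ok=True
for n in("top","side"):
    R=[]
    for d in(np.load(n+"0.npz")["d"],optics.get_image(n)[1]):
        P=cloud(n,d);rel=P[...,:2]-c;y=rel@o;x=rel@b;z=P[...,2]
        t=(abs(x)<14)&(y>110)&(y<160)&(z>70)&(z<100); a=(abs(x)<6)&(y>95)&(y<118)&(z>38)&(z<72)
        R.append([y[t].mean(),np.percentile(z[t],90),y[a].mean(),z[a].mean()])
    print(n,np.round(R,1).tolist()); ok&=np.abs(np.diff(R,axis=0)).max()<2.5
print(ok)
if ok: print(ctrl.hand_in())
E
```

```text
top [[127.6, 86.8, 105.8, 47.8], [127.6, 87.3, 106.0, 47.7]]
side [[130.4, 85.7, 105.4, 47.5], [130.7, 86.0, 107.3, 47.5]]
True
the job is handed in; nothing more can be done
None
```

The wheel went back one notch (about 29.5° measured), the pawl is home again within about 2 mm of its starting pose, nothing else visibly moved, and the job was handed in at about 11 s (no verdict was returned).

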